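# Load pillar candles into the marking cradle and lock it

## Robot

A 7-joint arm with a two-finger parallel gripper is mounted at the origin on the work surface. World frame = base frame: x ahead of the robot, y to its left, z up, the work surface at z = 0. Lengths are in mm, angles in rad, forces in N, time in s.
With the tool pointing down it reaches from about 400 to 850 mm from the base axis. Payload 4.5 kg.
Tool frame: the origin (TCP) lies at the very end of the fingers, on their centre line; the grasp point (between the pads) lies tcp_to_grasp behind it (tcp_to_grasp is the distance from the TCP to the grasp point, in mm); z points along the fingers, y is the line along which they close (so a half turn about z gives the same grasp; the last joint's range is limited). The gripper opens to 88 mm and grips with 3 to 60 N. Pads are 18 mm wide; open, the fingers measure 123 mm over their backs; the gripper's body (75 mm by 187 mm) begins 45 mm behind the grasp point.
Start: joints at [-1.285, 0.689, -0.195, 1.565, 0.157, 0.902, -0.215], TCP at [155.696, 605.32, 238.743] pointing down, gripper open.
Joint ranges: [-3.01, 3.01], [-0.46, 2.08], [-1.47, 1.51], [0.13, 2.56], [-1, 4.14], [0.04, 2.09], [-2.66, 2.66]. Speed limits (rad/s): [2.57, 2.57, 3.14, 3.14, 3.14, 3.14, 3.14].

## Interface

Orientations are given as a unit quaternion [w, x, y, z].
In Python, from cell import read_state, grab_frame, get_calibration, close_job, cut_out, tcp_to_grasp gives the robot as it stands.
- The arm moves only by the shell command python3 -m creep 'ROWS' [FORCE]. ROWS is JSON, a list of rows, each a list of 3 entries, a list of its own where there are three numbers: the shift along the tool's x, y, z in units of 25 mm (1.0 is 25 mm), then the turn about the tool's z in degrees, then the closure, from -1 (fully open) to 1 (shut). A call has exactly 8 rows; each row shifts and turns the commanded pose from where the row before left it, along the tool's axes as they then stand; what a row does not reach is not made up. A row lasts 1/10 s, in which the tool goes at most 50 mm and 8.59 degrees, less where a joint would pass 70% of its speed; a pose out of reach is approached as far as the arm can. A call is refused whole if a number of a shift passes 1 or a number of a turn 8.59, either way. A call with a gripper value outside its range is refused whole. The fingers move at their own pace and stop on an object; FORCE is the grip in N (left out, the last holds). Time passes only in rows, so rows that do not move let the fingers close, or fill a call up. It gives the time, the measured TCP pose, the force, the opening and the grip force at its end, in the units of the state.
- read_state(): the state, without advancing time (a new reading comes with each control period).
- grab_frame(name): name is "side" or "top" or "wrist"; returns the picture (384x512x3 uint8, blue, green, red); there is no depth.
- get_calibration(name): a dict with "vertical_fov" (degrees; the focal length in pixels is half the picture's height over the tangent of half this angle, whatever the lens; pixels are square), "cx", "cy" (the principal point, pixels), "position" and "orientation" of the camera in the world; the wrist camera has in their place "T_tool_cam" (4x4, takes a point from camera to tool coordinates, whose origin is the TCP and whose axes are the flange's). Camera axes: x right, y down, z forward; pixel columns grow to the right and rows downward; lengths in mm; the calibration is good to about 2 mm. The wrist camera is an equidistant fisheye: a pixel r from the principal point sees the ray r / f radians off the axis. A picture is of the moment at which its call begins: read the wrist's pose just before it. get_calibration takes no time and is no camera call.
- close_job(): hands the job in; it is judged then, once.
Trained networks look in the newest picture that a camera, given by its name, has taken for a name from the list of things; names that differ only in an ending like _2 or _b are one class to them, and where a whole thing is asked for, a point or a joint stands for the part that bears it (a point fixed in the world has none). Each returns a list of dicts, best first, with "p" (0 to 1); they miss things now and then, are a little off and sometimes report something else, mostly with a low value. They report only what shows in the picture. A call takes as long as a camera call. They do not tell look-alikes from the thing itself.
- cut_out(camera, target): "pixels" (384x512 bool, what is visible of it) and "pixel" ([column, row] in pixels, amid what is visible of it).
The state is a dict: "clock": time; "joints": joint angles; "dq": joint speeds; "joint_efforts": joint torques, N m; "tcp_pos": TCP position; "ee_rot": TCP orientation; "wrist_force": force on the tool from outside, world axes, zero at the start; "moment": the same for the moment, N m; "grip_width": opening from 0.0 (shut) to 1.0 (fully open); "grip_force": force on a finger pad.
Only numpy, scipy, OpenCV 4.12 (cv2) and the standard library are available. Lean on these libraries where they do the work, as an engineer would, in place of code of your own. Each camera call takes 0.05 s, during which the arm holds its last target. There are 200 camera calls.

## Task

Lay every loose pillar candle into a V-block of the wooden cradle of its own (any free one), foot end towards the steel stop, and push it along until its foot bears flat against the stop. Then swing the press bar over and down onto the candles, and only then turn the black lock knob until its white pointer line points at the white mark beside it. Do not knock over or shift the incense jar, the packets or the candle stub.

Things in the scene. Friction and masses are not known exactly. Their poses are not given: they have to be found in the camera images.
- cradle: fixed plywood fixture, base 270 x 310 x 12 mm. Origin at its underside below the middle V-block; x runs along the V-blocks to the stop, y left, z up. Three 90-degree V-blocks at y = +90, 0, -90 mm, x -45 to +20 mm, edges 40 mm high, 48 mm wide outside, only the base between them. Seated candle: axis 53 mm, top 75 mm high, origin at x = 5 mm. Steel stop plate: face at x = 70 mm, 68 mm high
- stop_1 (a point): point on the face of the stop where the centre of a candle's foot comes when it is fully seated in the left (y = +90 mm) V-block (height 53 mm). x points along the V-block towards and into the stop, as the cradle's x
- stop_2 (a point): point on the face of the stop where the centre of a candle's foot comes when it is fully seated in the middle (y = 0) V-block (height 53 mm). x points along the V-block towards and into the stop, as the cradle's x
- stop_3 (a point): point on the face of the stop where the centre of a candle's foot comes when it is fully seated in the right (y = -90 mm) V-block (height 53 mm). x points along the V-block towards and into the stop, as the cradle's x
- press_bar (a joint): press bar's hinge angle (rad): 0 = level, its cross bar lying on the seated candles; grows as it is raised (1.57 upright, limit 2.05, leaning back). Starts leaning back. Stiff hinge: it stays where left and takes 3 to 6 N at the grip to move. Cross bar 292 mm long, 115 mm from the hinge, on side arms at cradle y = +-140 mm
- bar_grip (a point): middle of the black grip at the free end of the bar's left arm (cradle y = +140 mm), 155 mm from the hinge axis. The grip is 14 mm wide along cradle y, 16 mm thick, and reaches 18 mm beyond and 30 mm before this point along the arm. Pinched along cradle y, it can pivot between the fingers as the bar swings
- bar_hinge (a point): middle of the press bar's hinge axis, which is parallel to cradle y: cradle x = 120 mm, y = 0, 83 mm above the bench
- lock_knob (a joint): angle of the lock knob (rad), turning clockwise seen from above as it grows: at 0 the pointer points along cradle -x (towards the robot), range 0 to 2.6, no click. The pointer points exactly at the mark at 1.75. Light friction, stays where it is left
- knob_grip (a point): on the knob's vertical axis (cradle x = -60, y = -215 mm), 44 mm above the bench, at the height to grip. The black knob has a round 64 mm foot topped by a bar grip 60 mm long, 14 mm wide, from 26 to 56 mm above the bench. At joint 0 the bar lies along cradle x
- knob_pointer (a point): the end of the white pointer line on top of the knob's bar, 30 mm from its axis
- lock_mark (a point): white mark on the base plate beside the knob, 45 mm from the knob's axis, to which the pointer must point
- candle_1: red wax pillar candle, round, 44 mm diameter, 130 mm long (12 mm wick extra), about 0.16 kg, lying on its side. The foot end (last 25 mm) is a slightly darker hexagon, 44 mm across flats, which keeps it from rolling; the other end has the wick. Origin on its axis at mid-length; x runs along the axis to the foot. Two or three candles are present; an absent one reads None
- candle_2: red wax pillar candle, round, 44 mm diameter, 130 mm long (12 mm wick extra), about 0.16 kg, lying on its side. The foot end (last 25 mm) is a slightly darker hexagon, 44 mm across flats, which keeps it from rolling; the other end has the wick. Origin on its axis at mid-length; x runs along the axis to the foot. Two or three candles are present; an absent one reads None
- candle_3: red wax pillar candle, round, 44 mm diameter, 130 mm long (12 mm wick extra), about 0.16 kg, lying on its side. The foot end (last 25 mm) is a slightly darker hexagon, 44 mm across flats, which keeps it from rolling; the other end has the wick. Origin on its axis at mid-length; x runs along the axis to the foot. Two or three candles are present; an absent one reads None
- candle_1_foot (a point): centre of the flat end face of that candle's foot, 65 mm from its origin along +x
- candle_2_foot (a point): centre of the flat end face of that candle's foot, 65 mm from its origin along +x
- candle_3_foot (a point): centre of the flat end face of that candle's foot, 65 mm from its origin along +x
- incense_jar: blue ceramic jar with incense sticks, 90 mm diameter, 95 mm high (sticks up to 212 mm), not to be disturbed. Origin under its centre
- packets: stack of paper packets, 150 x 90 x 48 mm high, not to be disturbed. Origin under its centre
- stub: thick standing candle stub, 70 mm diameter, 70 mm high, not to be disturbed. Origin under its centre
Not all that is in view belongs to the job. Leave any pink look-alike of the candle_1 alone. What is shaped like the candle_2 but yellow is not meant.

How it is judged (in metres and radians):
On the way, in this order (a step that is already met when the one before it is completed fails the run):
1. every candle lies in a V-block with its foot against the stop, the press bar still raised ((distance between candle_1_foot and stop_1 below 0.005 m or distance between candle_1_foot and stop_2 below 0.005 m or distance between candle_1_foot and stop_3 below 0.005 m) and angle between the x axis of each of candle_1, candle_2, candle_3 and the x axis of cradle, either way round below 0.06 rad and linear speed of each of candle_1, candle_2, candle_3 below 0.02 m/s and (distance between candle_2_foot and stop_1 below 0.005 m or distance between candle_2_foot and stop_2 below 0.005 m or distance between candle_2_foot and stop_3 below 0.005 m) and (distance between candle_3_foot and stop_1 below 0.005 m or distance between candle_3_foot and stop_2 below 0.005 m or distance between candle_3_foot and stop_3 below 0.005 m) and value of joint press_bar above 0.5 rad), for 0.2 s.
2. the press bar is down on the candles, the lock knob not yet turned to the mark ((distance between candle_1_foot and stop_1 below 0.005 m or distance between candle_1_foot and stop_2 below 0.005 m or distance between candle_1_foot and stop_3 below 0.005 m) and angle between the x axis of each of candle_1, candle_2, candle_3 and the x axis of cradle, either way round below 0.06 rad and linear speed of each of candle_1, candle_2, candle_3 below 0.02 m/s and (distance between candle_2_foot and stop_1 below 0.005 m or distance between candle_2_foot and stop_2 below 0.005 m or distance between candle_2_foot and stop_3 below 0.005 m) and (distance between candle_3_foot and stop_1 below 0.005 m or distance between candle_3_foot and stop_2 below 0.005 m or distance between candle_3_foot and stop_3 below 0.005 m) and value of joint press_bar below 0.07 rad and not (value of joint lock_knob between 1.63 and 1.87 rad)), for 0.2 s.
3. the lock knob's pointer is at the mark, the bar still down (value of joint press_bar below 0.07 rad and value of joint lock_knob between 1.63 and 1.87 rad), for 0.2 s.
At the end, for the whole second after the job is handed in: Every candle lies at rest in a V-block of its own, its foot's end face within 5 mm of the seated point at the stop and its axis within 0.06 rad of the V-block's; the press bar is down (below 0.07 rad); the lock knob stands within 0.12 rad of the mark (1.75 rad) (all of step 3 and (distance between candle_1_foot and stop_1 below 0.005 m or distance between candle_1_foot and stop_2 below 0.005 m or distance between candle_1_foot and stop_3 below 0.005 m) and angle between the x axis of each of candle_1, candle_2, candle_3 and the x axis of cradle, either way round below 0.06 rad and linear speed of each of candle_1, candle_2, candle_3 below 0.02 m/s and (distance between candle_2_foot and stop_1 below 0.005 m or distance between candle_2_foot and stop_2 below 0.005 m or distance between candle_2_foot and stop_3 below 0.005 m) and (distance between candle_3_foot and stop_1 below 0.005 m or distance between candle_3_foot and stop_2 below 0.005 m or distance between candle_3_foot and stop_3 below 0.005 m)); the robot touches nothing.
It fails at once if the incense jar is shifted more than 40 mm or tipped (distance of incense_jar from where it was at the start of the episode above 0.04 m or angle between incense_jar's own z axis and vertical above 0.5 rad).
It fails at once if the stack of packets is shifted more than 40 mm or tipped (distance of packets from where it was at the start of the episode above 0.04 m or angle between packets's own z axis and vertical above 0.5 rad).
It fails at once if the candle stub is shifted more than 40 mm or tipped (distance of stub from where it was at the start of the episode above 0.04 m or angle between stub's own z axis and vertical above 0.5 rad).
Of candle_1, candle_2, candle_3 only 2 to 3 are there at a start; the rules pass over those that are not, and their reading is None.
At some moment in a run one of candle_1, candle_2, candle_3 may be knocked a few centimetres aside while the robot is not near it.
It also fails if it takes over 210 s, if anything falls off the work surface, if the arm or the gripper's body presses on something with over 40 N, if the wrist force passes 120 N, or if a joint passes its speed limit or range.

## Working session

There is one attempt and no reset: what is moved stays moved. The work goes in short steps, Python scripts to look and compute and a shell command to move; the robot and the scene stay as the last step left them, time stands still between calls to the robot, and variables do not carry over. Pictures are saved under pics/ and viewed, at most 14 in all, crops included, and the job is handed in when it is done.

```bash
mkdir -p pics; ls
python3 - <<'E'
from cell import *
import cv2
s=read_state(); print(s); print(tcp_to_grasp)
for c in("side","top","wrist"):
    cv2.imwrite(f"pics/{c}0.png",grab_frame(c)); print(c,get_calibration(c))
E
```

```text
pics
{'clock': 0.0, 'joints': array([-1.28521169,  0.68998662, -0.19451715,  1.56635737,  0.15730256,
        0.90247076, -0.21507617]), 'dq': array([ 2.01497883e-03, -1.73348713e-03,  9.64458562e-05,  6.82231297e-04,
       -1.54969302e-03, -8.27244643e-04, -9.41519899e-04]), 'joint_efforts': array([-6.94491223e-05, -5.27542162e+01, -1.26730118e+00, -1.53430760e+01,
       -5.26935572e-02,  6.46844477e-03,  1.67707681e-04]), 'tcp_pos': array([155.59607383, 604.66837069, 237.90490101]), 'ee_rot': array([-5.04303227e-05,  1.25503487e-01,  9.92092757e-01, -9.13606797e-04]), 'wrist_force': array([-0.27417006, -0.37792838, -0.52230301]), 'moment': array([0.00443693, 0.01194212, 0.00445464]), 'grip_force': 0.0, 'grip_width': 1.0005591047043867}
18.700000000000003
side {'vertical_fov': 51.85862249686069, 'cx': 258.63882855991864, 'cy': 189.37729219080921, 'position': array([  292.14752198, -1205.57466358,   853.24360072]), 'orientation': array([-0.48515056,  0.87014183, -0.07998354,  0.03293587])}
top {'vertical_fov': 52.70239550140293, 'cx': 261.52798753390414, 'cy': 198.4492495457567, 'position': array([ 309.39571079,  -12.51021354, 1484.54352103]), 'orientation': array([ 0.04093715, -0.70491285,  0.70716265, -0.03664707])}
wrist {'vertical_fov': 65.70646984690485, 'cx': 253.72572570133931, 'cy': 194.33729490741237, 'T_tool_cam': array([[-6.50119025e-04, -9.62852059e-01, -2.70028683e-01,
         6.96187993e+01],
       [ 9.99998405e-01, -1.07509092e-03,  1.42590598e-03,
         6.10425151e-01],
       [-1.66324190e-03, -2.70027326e-01,  9.62851223e-01,
        -1.46464130e+02],
       [ 0.00000000e+00,  0.00000000e+00,  0.00000000e+00,
         1.00000000e+00]])}
```

View pics/top0.png

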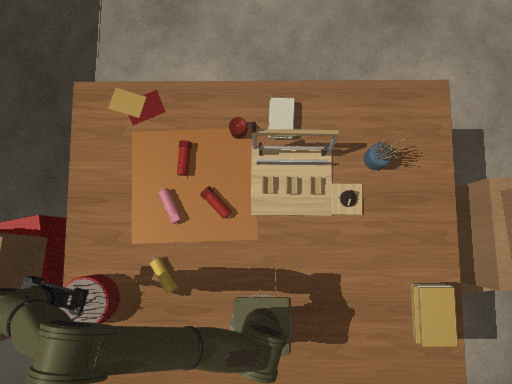

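View pics/side0.png

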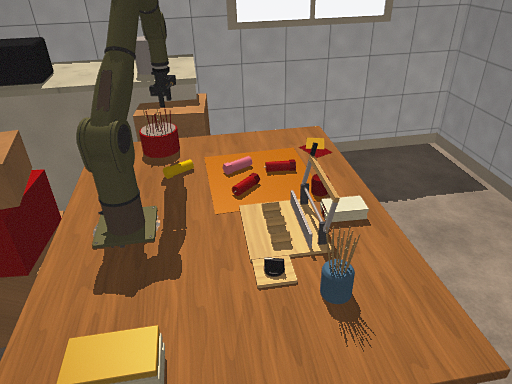

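The top view shows red candles at (184,157) and (216,202). The look-alikes are pink (170,206) and yellow (163,275). The cradle is around (291,180), the knob at (348,199), the jar at (378,156), the stub at (238,127), and the white packets at (282,112). The two dark red ones fit the description, so I'll confirm them in an enlarged crop.

```bash
cat > h.py <<'E'
import numpy as np, cv2
from scipy.spatial.transform import Rotation as R
from cell import *
def rot(q): return R.from_quat([q[1],q[2],q[3],q[0]])
def cam(name,s=None):
    c=get_calibration(name); f=192/np.tan(np.radians(c["vertical_fov"])/2)
    if name=="wrist":
        s=s or read_state(); T=np.eye(4); T[:3,:3]=rot(s["ee_rot"]).as_matrix(); T[:3,3]=s["tcp_pos"]
        T=T@c["T_tool_cam"]; return f,c["cx"],c["cy"],T[:3,:3],T[:3,3]
    return f,c["cx"],c["cy"],rot(c["orientation"]).as_matrix(),c["position"]
def proj(name,P,C=None):
    f,cx,cy,M,t=C or cam(name); p=(np.atleast_2d(P)-t)@M
    if name=="wrist":
        r=np.hypot(p[:,0],p[:,1]); k=f*np.arctan2(r,p[:,2])/np.maximum(r,1e-9)
        return np.c_[cx+k*p[:,0],cy+k*p[:,1]]
    return np.c_[cx+f*p[:,0]/p[:,2],cy+f*p[:,1]/p[:,2]]
def back(name,uv,z,C=None):
    f,cx,cy,M,t=C or cam(name); d=(np.atleast_2d(uv)-[cx,cy])/f
    if name=="wrist":
        r=np.linalg.norm(d,axis=1)[:,None]; d=np.c_[d*np.sinc(r/np.pi),np.cos(r)]
    else: d=np.c_[d,np.ones(len(d))]
    d=d@M.T; return (t+d*((z-t[2])/d[:,2])[:,None])[:,:2]
def crad(P,pose): # cradle coords -> world, pose=(x,y,yaw)
    P=np.atleast_2d(P).astype(float); o=P.copy(); c,s=np.cos(pose[2]),np.sin(pose[2])
    o[:,0]=pose[0]+c*P[:,0]-s*P[:,1]; o[:,1]=pose[1]+s*P[:,0]+c*P[:,1]; return o
E
python3 - <<'E'
from h import *
im=grab_frame("top"); C=cam("top")
for n in ["candle_1","cradle","lock_knob","press_bar","incense_jar","packets","stub"]:
    for d in cut_out("top",n):
        ys,xs=np.nonzero(d["pixels"]); pts=np.c_[xs,ys].astype(float)
        W=back("top",pts,22 if n=="candle_1" else 12,C).astype(np.float32)
        print(n,round(d["p"],2),np.round(d["pixel"]),len(xs),[np.round(v,1) for v in cv2.minAreaRect(W)], W.mean(0).round(1))
cv2.imwrite("pics/c1.png",cv2.resize(im[120:300,120:370],None,fx=3.2,fy=3.2,interpolation=cv2.INTER_CUBIC))
E
```

```text
candle_1 0.92 [215. 204.] 401 [array([456.9, 170.1]), array([135.5,  45.6]), np.float64(45.0)] [457.  170.9]
candle_1 0.92 [164. 275.] 441 [array([186.6, 362.5]), array([132.5,  49.1]), np.float64(28.1)] [183.2 363.1]
candle_1 0.63 [172. 205.] 372 [array([446.2, 341.4]), array([134.6,  46.9]), np.float64(27.6)] [441.1 341.7]
candle_1 0.61 [185. 160.] 419 [array([628.2, 294.2]), array([ 48.3, 141.1]), np.float64(86.3)] [629.1 295.3]
cradle 0.86 [298. 179.] 7353 [array([ 586.2, -176.3]), array([426.6, 362.7]), np.float64(88.6)] [ 551.6 -147.6]
lock_knob 0.64 [348. 201.] 229 [array([ 472.3, -333.8]), array([61.3, 61.5]), np.float64(89.8)] [ 471.3 -333.2]
lock_knob 0.32 [299. 183.] 7453 [array([ 587.9, -175. ]), array([423.4, 367.7]), np.float64(89.8)] [ 551.3 -147.1]
press_bar 0.73 [288. 133.] 761 [array([ 715.8, -134.6]), array([334.9, 103.6]), np.float64(89.8)] [ 718.7 -119.9]
press_bar 0.73 [297. 181.] 7586 [array([ 585.6, -172.8]), array([436.2, 360.2]), np.float64(88.1)] [ 555.2 -145. ]
press_bar 0.61 [213. 200.] 441 [array([457.8, 171.7]), array([137.1,  49.3]), np.float64(43.2)] [458.3 172.6]
incense_jar 0.69 [378. 157.] 639 [array([ 645.9, -471.4]), array([ 91. , 160.6]), np.float64(32.7)] [ 637.4 -457.5]
packets 0.96 [279. 116.] 801 [array([788.4, -81.1]), array([ 94.3, 161.1]), np.float64(89.7)] [801.  -81.3]
packets 0.3 [212. 201.] 396 [array([459.9, 171.3]), array([133.8,  48.6]), np.float64(45.1)] [461.1 175.1]
```

View pics/c1.png

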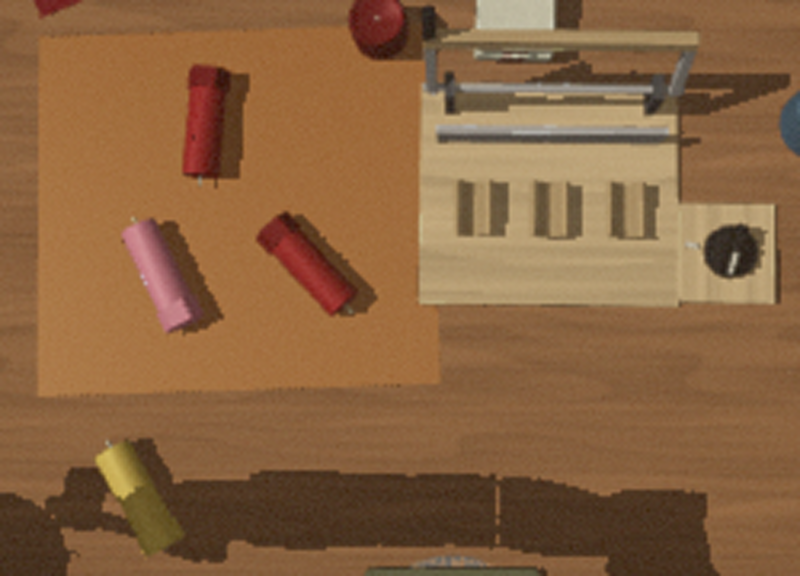

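The crop confirms it: the two dark-red hexagon-foot candles are A at (185,160), foot up towards +x, and B at (215,204), foot up-left. The pink and yellow ones stay put. Next is the cradle pose and a candle estimate.

Run:
```python
from h import *
C=cam("top")
o=lambda x,y:[119.7+x/3.2,119.7+y/3.2]
for n,u,z in [("base LB",(420,303),12),("base RB",(680,305),12),("V1 top-left",(458,180),40),("V1 bl",(458,236),40),("V3 tr",(657,183),40),("V3 br",(657,239),40),("V2 ctr top",(558,181),40),("stop top left",(438,130),68),("stop top right",(669,129),68),("knob",(732,250),40),("ptr",(734,265),56),("mark",(692,245),12)]:
    print(n,back("top",[o(*u)],z,C).round(1))
for nm,u,v in [("A foot/wick",(209,68),(202,176)),("B",(270,228),(343,303))]:
    print(nm,back("top",[o(*u),o(*v)],22,C).round(1).tolist())
```

```text
base LB [[410.8  36.6]]
base RB [[ 407.4 -272.2]]
V1 top-left [[554.   -9.1]]
V1 bl [[487.5  -8.9]]
V3 tr [[ 549.5 -243.4]]
V3 br [[ 483.1 -242.1]]
V2 ctr top [[ 552.4 -126.9]]
stop top left [[608.2  13.9]]
stop top right [[ 608.3 -254.2]]
knob [[ 469.8 -329.5]]
ptr [[ 450.6 -327.8]]
mark [[ 479.1 -288.1]]
A foot/wick [[695.2, 291.2], [563.1, 297.1]]
B [[500.1, 214.8], [410.4, 127.3]]
```

```bash
python3 -m creep '[[[0,0,-1],0,-1],[[-1,-0.8,-0.5],0,-1],[[-1,-0.8,0],0,-1],[[-1,-0.8,0],0,-1],[[-1,-0.8,0],0,-1],[[-1,-0.8,0],0,-1],[[-1,-0.8,0],0,-1],[[-1,-0.8,0],0,-1]]' 40
python3 -m creep '[[[-1,-0.8,0],0,-1],[[-1,-0.8,0],0,-1],[[-1,-0.8,0.5],0,-1],[[-1,-0.8,0.5],0,-1],[[-1,-0.8,1],0,-1],[[-1,-0.8,1],0,-1],[[-1,-0.8,1],0,-1],[[-1,-0.8,1],0,-1]]'
python3 -m creep '[[[-1,-0.8,0],0,-1],[[-0.5,-0.1,0],-8.5,-1],[[0,0,0],-8.5,-1],[[0,0,0],-8.5,-1],[[0,0,0],-8.5,-1],[[0,0,0],-8.5,-1],[[0,0,0],-8.5,-1],[[0,0,0],-7.7,-1]]'
cat > w.py <<'E'
from h import *
import sys
s=read_state(); C=cam("wrist",s); im=grab_frame("wrist")
x=rot(s["ee_rot"]).as_matrix()[:,0]
print("tcp",s["tcp_pos"].round(1),"yawx",np.degrees(np.arctan2(x[1],x[0])).round(1),"t",round(s["clock"],1),"w",s["grip_width"].round(3))
for d in cut_out("wrist",sys.argv[2]) if len(sys.argv)>2 else []:
    ys,xs=np.nonzero(d["pixels"]); W=back("wrist",np.c_[xs,ys].astype(float),22,C)
    b=im[d["pixels"]].mean(0); r=cv2.minAreaRect(W.astype(np.float32))
    print(round(d["p"],2),np.round(d["pixel"]),len(xs),"bgr",b.round(),[np.round(v,1) for v in r],W.mean(0).round(1))
cv2.imwrite("pics/%s.png"%sys.argv[1],im)
E
python3 w.py w1 candle_1
```

```text
clock: 1.35
tcp_pos: [291.0, 425.1, 276.4]
ee_rot: [0.0, 0.126, 0.992, 0.0]
wrist_force: [0.8, 0.0, 0.5]
grip_width: 1.002
grip_force: 0.0
clock: 2.15
tcp_pos: [445.1, 220.6, 150.6]
ee_rot: [0.0, 0.125, 0.992, 0.0]
wrist_force: [0.9, 0.4, -0.7]
grip_width: 1.0
grip_force: 0.0
clock: 2.95
tcp_pos: [475.2, 190.2, 151.4]
ee_rot: [0.0, -0.379, 0.925, 0.0]
wrist_force: [-0.5, -0.3, 0.5]
grip_width: 1.004
grip_force: 0.0Traceback (most recent call last):
  File "w.py", line 5, in <module>
    print("tcp",s["tcp_pos"].round(1),"yawx",np.degrees(np.arctan2(x[1],x[0])).round(1),"t",round(s["clock"],1),"w",s["grip_width"].round(3))
                                                                                                                    ^^^^^^^^^^^^^^^^^^^^^
AttributeError: 'float' object has no attribute 'round'
```

```bash
sed -i 's/s\["grip_width"\].round(3)/round(s["grip_width"],3)/' w.py; python3 w.py w1 candle_1
```

```text
tcp [475.3 190.  151.3] yawx -135.2 t 3.0 w 0.997
0.84 [384. 232.] 2219 bgr [126. 120. 201.] [array([451.2, 349.3]), array([148.9,  55.1]), np.float64(26.8)] [428.4 339.5]
0.76 [508. 144.] 1219 bgr [  1. 102. 132.] [array([210.2, 349.3]), array([136.4,  46.5]), np.float64(51.6)] [214.2 363.6]
0.75 [243. 321.] 1742 bgr [ 10.  17. 126.] [array([610.5, 290.7]), array([ 46.5, 105.9]), np.float64(55.1)] [603.3 296.4]
0.72 [250. 155.] 6941 bgr [  8.  26. 172.] [array([456.2, 171.8]), array([151.2,  51.9]), np.float64(40.8)] [459.3 172.4]
```

View pics/w1.png

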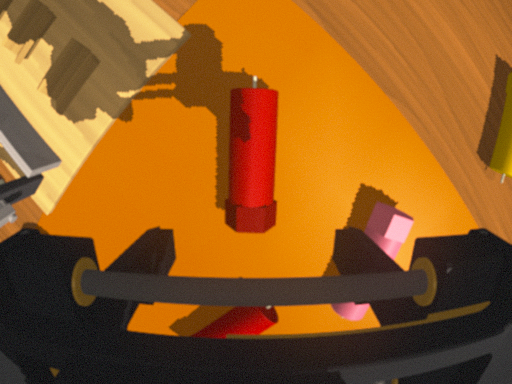

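The picture shows candle B right ahead: wick at (254,80), hexagon foot at (250,215). The pink look-alike at (385,230) is well clear. I'll compute the grasp.

Run:
```python
from h import *
C=cam("wrist"); P=back("wrist",[(254.5,89),(253,150),(251.5,195),(250.5,222)],22,C); print(P.round(1))
d=P[2]-P[0]; print(np.degrees(np.arctan2(d[1],d[0])),np.linalg.norm(P-P[0],axis=1))
```

```text
[[408.7 128.1]
 [450.5 166.6]
 [482.8 195.8]
 [503.5 214.4]]
42.423288420740775 [  0.          56.80702989 100.3939004  128.2756154 ]
```

```bash
python3 -m creep '[[[-0.08,-0.03,1],2.4,-1],[[0,0,1],0,-1],[[0,0,1],0,-1],[[0,0,1],0,-1],[[0,0,1],0,-1],[[0,0,0.5],0,-1],[[0,0,0.22],0,-1],[[0,0,0],0,-1]]' 40
python3 -m creep '[[[0,0,0],0,0],[[0,0,0],0,0.2],[[0,0,0],0,0.5],[[0,0,0],0,1],[[0,0,0],0,1],[[0,0,0],0,1],[[0,0,0],0,1],[[0,0,0],0,1]]' 40
python3 -m creep '[[[0,0,-0.3],0,1],[[0,0,-0.7],0,1],[[0,0,-1],0,1],[[0,0,-1],0,1],[[0,0,-1],0,1],[[0,0,-1],0,1],[[0,0,-0.6],0,1],[[0,0,0],0,1]]'
```

```text
clock: 3.9
tcp_pos: [476.7, 191.2, 7.9]
ee_rot: [-0.0, -0.357, 0.934, -0.0]
wrist_force: [0.4, -0.2, 1.1]
grip_width: 0.997
grip_force: 0.0
clock: 4.7
tcp_pos: [477.0, 190.9, 8.4]
ee_rot: [0.0, -0.357, 0.934, -0.0]
wrist_force: [0.5, -1.1, 2.5]
grip_width: 0.488
grip_force: 39.9
clock: 5.5
tcp_pos: [477.6, 191.6, 150.2]
ee_rot: [0.002, -0.357, 0.934, 0.0]
wrist_force: [0.3, -0.1, -1.6]
grip_width: 0.487
grip_force: 39.9
```

```bash
python3 -m creep '[[[0,0,-1],8.5,1],[[0,0,-1],8.5,1],[[0,0,0],8.5,1],[[0,0,0],8.5,1],[[0,0,0],8.5,1],[[0,-0.5,0],0,1],[[0,-1,0],0,1],[[0,-1,0],0,1]]'
python3 -m creep '[[[0,-1,0],0,1],[[0,-1,0],0,1],[[0,-1,0],0,1],[[0,-1,0],0,1],[[0,-1,0],0,1],[[0,-1,0],0,1],[[0,-0.6,0],0,1],[[0,-0.2,0],0,1]]'
python3 w.py w2
```

```text
clock: 6.3
tcp_pos: [475.3, 127.0, 197.4]
ee_rot: [-0.001, 0.003, 1.0, -0.001]
wrist_force: [-0.1, -0.5, -0.6]
grip_width: 0.491
grip_force: 39.9
clock: 7.1
tcp_pos: [473.0, -44.5, 197.5]
ee_rot: [-0.001, 0.006, 1.0, -0.001]
wrist_force: [0.7, 0.9, -1.6]
grip_width: 0.491
grip_force: 39.9
tcp [473.  -44.5 197.5] yawx 179.3 t 7.1 w 0.491
```

View pics/w2.png

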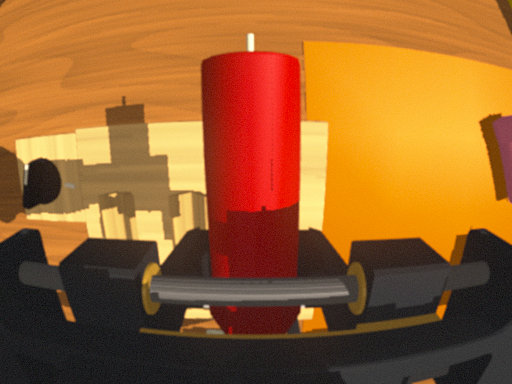

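Run:
```python
from h import *
s=read_state();C=cam("wrist",s)
for n,p,z in [("near-left corner",(328,122),12),("near-right corner",(76,128),12),("left edge mid",(325,190),12),("knob",(42,183),50),("mark",(68,186),12)]: print(n,back("wrist",[p],z,C).round(1))
im=cv2.imread("pics/w2.png")
cv2.imwrite("pics/w2c.png",cv2.resize(im[100:250,0:220],None,fx=3.6,fy=3.6,interpolation=cv2.INTER_CUBIC))
C=cam("top");im=cv2.imread("pics/top0.png")
P=[410.6-411+533,-122,-.01]
for pose,col in [((532,-120,-.01),(0,255,0))]:
    for y in (90,0,-90):
        for q in [[(-45,y-24,40),(-45,y+24,40),(20,y+24,40),(20,y-24,40)]]:
            uv=proj("top",crad(q,pose),C); big=(uv-[240,120])*7+3.5; q2=big
            globals().setdefault("L",[]).append(q2)
big=cv2.resize(im[120:222,240:342],None,fx=7,fy=7,interpolation=cv2.INTER_CUBIC)[:590]
more=[[(-122,-155,12),(-122,155,12),(148,155,12),(148,-155,12)],[(70,-134,68),(70,134,68),(70,134,12),(70,-134,12)]]
for q in L: cv2.polylines(big,[q.astype(np.int32)],True,(0,255,0),1)
for q in more: cv2.polylines(big,[((proj("top",crad(q,(532,-120,-.01)),C)-[240,120])*7+3.5).astype(np.int32)],True,(255,0,255),1)
cv2.imwrite("pics/t1.png",cv2.resize(im[120:222,240:342],None,fx=7,fy=7)[:590]*0+big)
```

```text
near-left corner [[413.   41.6]]
near-right corner [[ 407.4 -265.6]]
left edge mid [[492.5  40.7]]
knob [[ 468.4 -303.4]]
mark [[ 482.1 -289.6]]
```

View pics/t1.png

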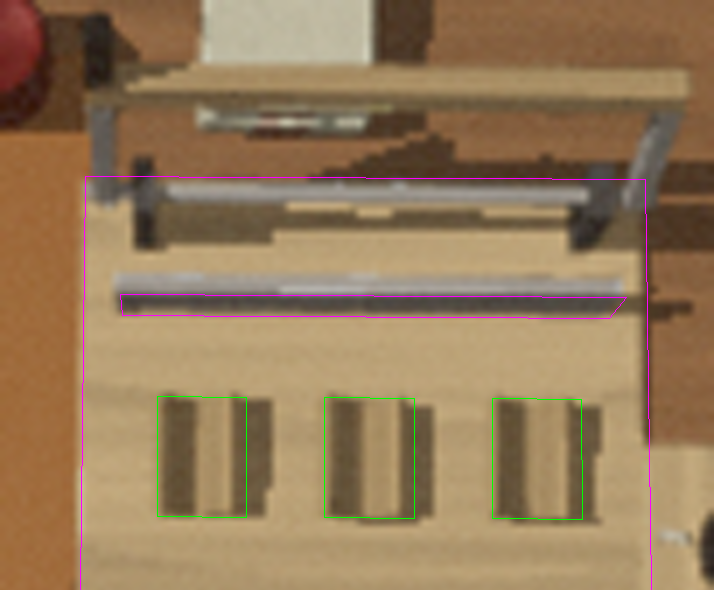

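Run:
```python
from h import *
C=cam("wrist"); im=cv2.imread("pics/w2.png"); big=cv2.resize(im[95:290,10:340],None,fx=2.4,fy=2.4,interpolation=cv2.INTER_CUBIC)
def line(a,b,col):
    t=np.linspace(0,1,40)[:,None]; P=np.array(a)*(1-t)+np.array(b)*t
    cv2.polylines(big,[((proj("wrist",crad(P,(532,-120,-.01)),C)-[10,95])*2.4+1.2).astype(np.int32)],False,col,1)
def poly(q,col):
    for i in range(len(q)): line(q[i],q[(i+1)%len(q)],col)
poly([(-122,-155,12),(-122,155,12),(148,155,12),(148,-155,12)],(255,0,255))
for y in (90,0,-90): poly([(-45,y-24,40),(-45,y+24,40),(20,y+24,40),(20,y-24,40)],(0,255,0))
a=np.linspace(0,6.28,30)
poly([(-60+32*np.cos(t),-215+32*np.sin(t),26) for t in a],(255,255,0))
cv2.imwrite("pics/w2d.png",big)
```

```text
(no output)
```

View pics/w2d.png

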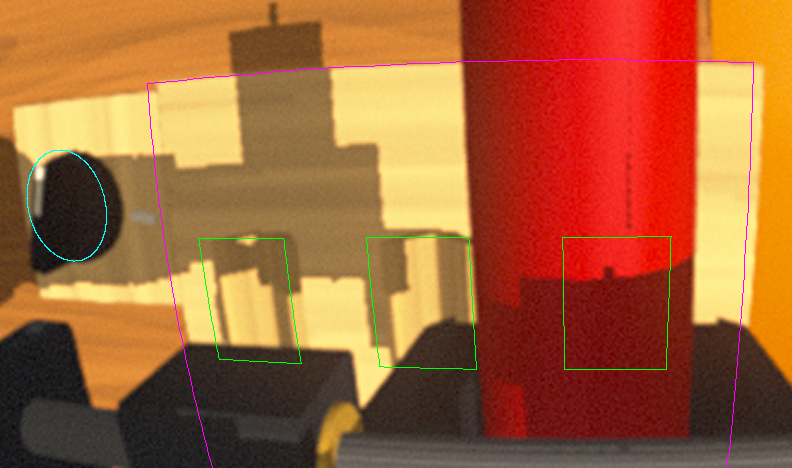

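```bash
python3 -m creep '[[[-0.6,0.1,0.4],0,1],[[-0.6,0.1,0.4],0,1],[[-0.6,0.1,0.4],0,1],[[-0.6,0.1,0.4],0,1],[[-0.6,0.1,0.5],0,1],[[-0.32,0.12,0.5],0,1],[[0,0,0.4],0,1],[[0,0,0],0,1]]'
python3 w.py w3
cat > ov.py <<'E'
from h import *
import sys
src,dst=sys.argv[1:3]; pose=eval(sys.argv[3]); x0,y0,x1,y1,k=eval(sys.argv[4])
C=cam("wrist"); im=cv2.imread(src); big=cv2.resize(im[y0:y1,x0:x1],None,fx=k,fy=k,interpolation=cv2.INTER_CUBIC)
def line(a,b,col):
    t=np.linspace(0,1,40)[:,None]; P=np.array(a)*(1-t)+np.array(b)*t
    cv2.polylines(big,[((proj("wrist",crad(P,pose),C)-[x0,y0])*k+k/2).astype(np.int32)],False,col,1)
def poly(q,col):
    for i in range(len(q)): line(q[i],q[(i+1)%len(q)],col)
poly([(-122,-155,12),(-122,155,12),(148,155,12),(148,-155,12)],(255,0,255))
for y in (90,0,-90):
    poly([(-45,y-24,40),(-45,y+24,40),(20,y+24,40),(20,y-24,40)],(0,255,0)); poly([(-45,y-24,12),(-45,y+24,12)],(255,0,0))
poly([(-60+32*np.cos(t),-215+32*np.sin(t),26) for t in np.linspace(0,6.28,30)],(255,255,0))
poly([(-52,-171,12),(-52,-174,12)],(0,0,255))
cv2.imwrite(dst,big)
E
python3 ov.py pics/w3.png pics/w3o.png "(532,-120,-.01)" "(0,90,400,384,2)"
```

```text
clock: 7.95
tcp_pos: [555.5, -26.5, 121.6]
ee_rot: [-0.002, 0.005, 1.0, -0.0]
wrist_force: [-0.9, 0.0, -0.9]
grip_width: 0.488
grip_force: 39.9
tcp [555.5 -26.5 121.6] yawx 179.5 t 8.0 w 0.488
```

View pics/w3o.png

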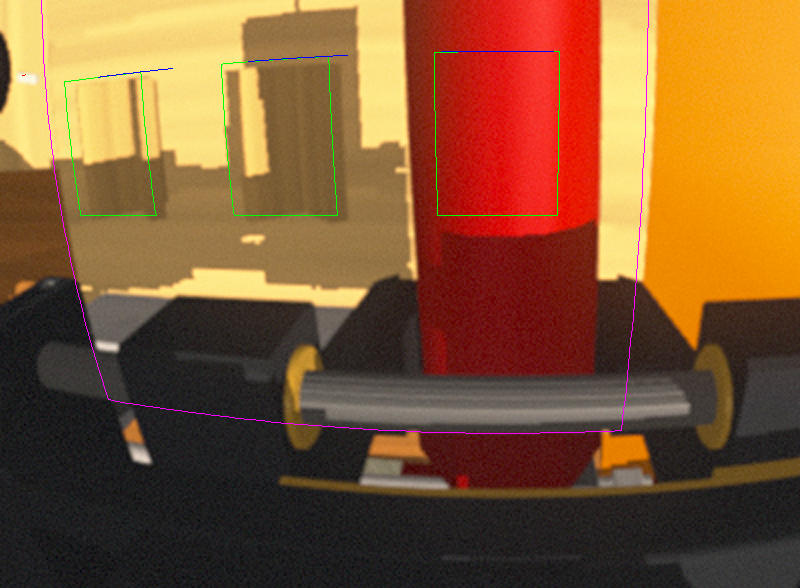

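```bash
python3 -m creep '[[[0,-0.08,0.5],0,1],[[0,0,0.6],0,1],[[0,0,0.6],0,1],[[0,0,0.5],0,1],[[0,0,0.5],0,1],[[0,0,0.3],0,1],[[0,0,0],0,1],[[0,0,0],0,1]]'
python3 -m creep '[[[-0.12,0,0],0,1],[[-0.08,0,0],0,1],[[-0.08,0,0],0,1],[[0,0,0],0,1],[[0,0,0],0,1],[[0,0,0],0,1],[[0,0,0],0,1],[[0,0,0],0,1]]'
```

```text
clock: 8.8
tcp_pos: [557.5, -28.7, 48.3]
ee_rot: [0.0, 0.005, 1.0, 0.0]
wrist_force: [-0.1, 0.2, -1.4]
grip_width: 0.489
grip_force: 39.9
clock: 9.6
tcp_pos: [564.3, -28.8, 48.2]
ee_rot: [-0.0, 0.005, 1.0, 0.0]
wrist_force: [-0.1, -0.7, -1.1]
grip_width: 0.489
grip_force: 39.9
```

```bash
python3 -m creep '[[[-0.06,0,0],0,1],[[0,0,0],0,1],[[0,0,0],0,1],[[0,0,0],0,1],[[0,0,0],0,1],[[0,0,0],0,1],[[0,0,0],0,1],[[0,0,0],0,1]]'
python3 -m creep '[[[-0.06,0,0],0,1],[[0,0,0],0,1],[[0,0,0],0,1],[[0,0,0],0,1],[[0,0,0],0,1],[[0,0,0],0,1],[[0,0,0],0,1],[[0,0,0],0,1]]'
python3 -m creep '[[[-0.06,0,0],0,1],[[0,0,0],0,1],[[0,0,0],0,1],[[0,0,0],0,1],[[0,0,0],0,1],[[0,0,0],0,1],[[0,0,0],0,1],[[0,0,0],0,1]]'
```

```text
clock: 10.4
tcp_pos: [565.9, -28.9, 48.2]
ee_rot: [0.0, 0.005, 1.0, 0.0]
wrist_force: [0.4, -0.3, -1.4]
grip_width: 0.493
grip_force: 39.9
clock: 11.2
tcp_pos: [567.4, -28.9, 48.2]
ee_rot: [0.0, 0.005, 1.0, 0.0]
wrist_force: [0.3, -0.2, -0.8]
grip_width: 0.489
grip_force: 39.9
clock: 12.0
tcp_pos: [568.9, -28.9, 48.2]
ee_rot: [0.0, 0.005, 1.0, 0.0]
wrist_force: [0.1, 0.1, -0.4]
grip_width: 0.49
grip_force: 39.9
```

```bash
python3 -m creep '[[[0,0,0.1],0,1],[[0,0,0.1],0,1],[[0,0,0.06],0,1],[[0,0,0],0,1],[[0,0,0],0,1],[[0,0,0],0,1],[[0,0,0],0,1],[[0,0,0],0,1]]'
python3 -m creep '[[[0,0,0.08],0,1],[[0,0,0],0,1],[[0,0,0],0,1],[[0,0,0],0,1],[[0,0,0],0,1],[[0,0,0],0,1],[[0,0,0],0,1],[[0,0,0],0,1]]'
```

```text
clock: 12.8
tcp_pos: [568.9, -28.8, 41.7]
ee_rot: [-0.0, 0.005, 1.0, 0.0]
wrist_force: [-0.5, 0.3, -0.3]
grip_width: 0.49
grip_force: 39.9
clock: 13.6
tcp_pos: [568.9, -28.5, 40.1]
ee_rot: [0.0, 0.005, 1.0, 0.0]
wrist_force: [-1.8, 2.1, 5.2]
grip_width: 0.491
grip_force: 39.9
```

```bash
python3 -m creep '[[[0,0.03,0],0,1],[[-0.06,0,0],0,1],[[0,0,0],0,1],[[0,0,0],0,1],[[0,0,0],0,1],[[0,0,0],0,1],[[0,0,0],0,1],[[0,0,0],0,1]]'
python3 -m creep '[[[-0.06,0,0],0,1],[[0,0,0],0,1],[[0,0,0],0,1],[[0,0,0],0,1],[[0,0,0],0,1],[[0,0,0],0,1],[[0,0,0],0,1],[[0,0,0],0,1]]'
python3 -m creep '[[[-0.06,0,0],0,1],[[0,0,0],0,1],[[0,0,0],0,1],[[0,0,0],0,1],[[0,0,0],0,1],[[0,0,0],0,1],[[0,0,0],0,1],[[0,0,0],0,1]]'
```

```text
clock: 14.4
tcp_pos: [569.0, -28.2, 39.8]
ee_rot: [-0.001, 0.005, 1.0, -0.0]
wrist_force: [-3.8, 0.8, 7.3]
grip_width: 0.485
grip_force: 39.9
clock: 15.2
tcp_pos: [569.0, -28.2, 39.7]
ee_rot: [-0.003, 0.006, 1.0, -0.0]
wrist_force: [-6.5, 1.7, 9.0]
grip_width: 0.488
grip_force: 39.9
clock: 16.0
tcp_pos: [569.0, -28.1, 39.7]
ee_rot: [-0.004, 0.006, 1.0, -0.0]
wrist_force: [-8.9, 1.8, 12.3]
grip_width: 0.49
grip_force: 39.9
```

```bash
python3 -m creep '[[[0.08,0,-0.03],0,1],[[0,0,0],0,1],[[0,0,0],0,0.2],[[0,0,0],0,-0.3],[[0,0,0],0,-0.7],[[0,0,0],0,-0.7],[[0,0,0],0,-0.7],[[0,0,0],0,-0.7]]'
python3 -m creep '[[[0,0,-0.5],0,-0.7],[[0,0,-1],0,-0.7],[[0,0,-1],0,-0.7],[[0,0,-1],0,-0.7],[[0,0,-1],0,-0.7],[[0,0,-0.5],0,-0.7],[[0.5,0,0],0,-0.7],[[0.5,0.5,0],0,-1]]'
python3 - <<'E'
from h import *
s=read_state(); print(s["tcp_pos"],s["wrist_force"])
im=grab_frame("side"); cv2.imwrite("pics/s1.png",cv2.resize(im[140:300,220:400],None,fx=4,fy=3.7,interpolation=cv2.INTER_CUBIC))
cv2.imwrite("pics/top1.png",grab_frame("top"))
for d in cut_out("top","candle_1"): print(round(d["p"],2),np.round(d["pixel"]),d["pixels"].sum())
E
```

```text
clock: 16.8
tcp_pos: [571.8, -28.3, 40.5]
ee_rot: [0.0, 0.006, 1.0, -0.0]
wrist_force: [-0.1, -0.2, 0.3]
grip_width: 0.854
grip_force: 0.0
clock: 17.6
tcp_pos: [546.5, -17.5, 166.0]
ee_rot: [0.001, 0.007, 1.0, -0.001]
wrist_force: [0.3, 0.3, -0.3]
grip_width: 0.915
grip_force: 0.0
[546.48963315 -17.54475442 166.02465922] [ 0.27043514  0.28184323 -0.31077095]
0.86 [169. 205.] 462
0.77 [184. 156.] 410
0.61 [161. 274.] 469
0.54 [263. 188.] 94
```

View pics/s1.png

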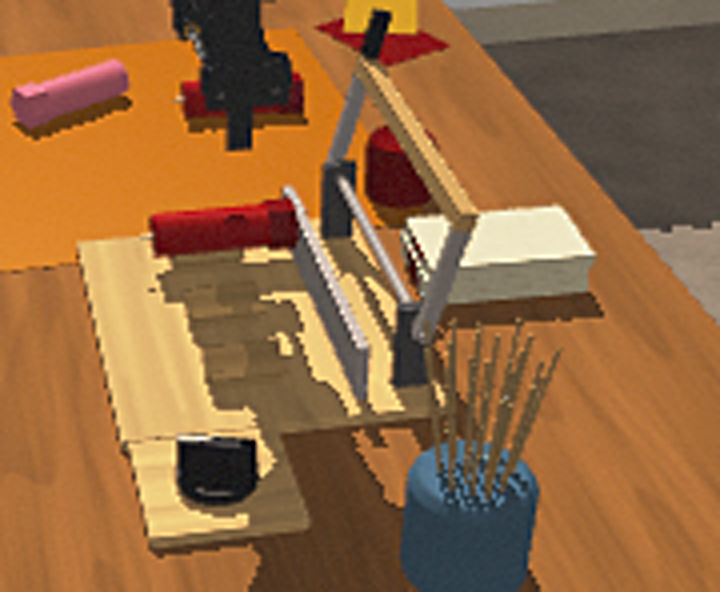

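```bash
python3 -m creep '[[[0,1,0],0,-1],[[0,1,0],0,-1],[[0,1,0],0,-1],[[0,1,0],0,-1],[[0,1,0],0,-1],[[0,1,0],0,-1],[[0,1,0.2],0,-1],[[0,1,0.2],0,-1]]'
python3 -m creep '[[[-0.4,1,0.2],0,-1],[[-1,1,0],0,-1],[[-1,1,0],0,-1],[[-1,1,0],0,-1],[[-0.7,0.45,0],0,-1],[[-0.15,0,0],2.3,-1],[[0,0,0],0,-1],[[0,0,0],0,-1]]'
python3 w.py w4 candle_1
```

```text
clock: 18.55
tcp_pos: [549.8, 185.2, 155.3]
ee_rot: [0.0, 0.006, 1.0, -0.0]
wrist_force: [1.1, 0.7, -0.8]
grip_width: 1.001
grip_force: 0.0
clock: 19.35
tcp_pos: [655.7, 293.0, 150.1]
ee_rot: [-0.001, 0.026, 1.0, -0.001]
wrist_force: [-0.4, -0.5, -1.1]
grip_width: 0.998
grip_force: 0.0
tcp [655.7 293.  150.1] yawx 177.0 t 19.4 w 0.998
0.89 [255. 162.] 7037 bgr [ 11.  27. 174.] [array([629.3, 297.3]), array([ 51.8, 151. ]), np.float64(85.4)] [631.4 296.2]
0.59 [321.  15.] 1505 bgr [112. 100. 192.] [array([494.7, 365.7]), array([36.9, 57.7]), np.float64(2.5)] [491.8 365.3]
```

View pics/w4.png

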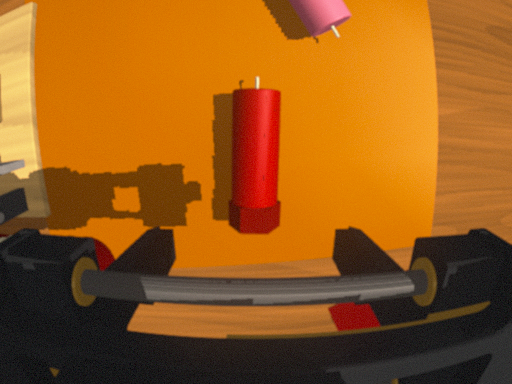

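Candle A lies straight ahead: round end at (256,90), hexagon foot end at (255,222).

Run:
```python
from h import *
C=cam("wrist"); P=back("wrist",[(256.5,89),(256,150),(255.5,195),(255,224)],22,C); print(P.round(1))
d=P[2]-P[0]; print(np.degrees(np.arctan2(d[1],d[0])),np.linalg.norm(P-P[0],axis=1))
```

```text
[[564.2 301.7]
 [620.7 298.3]
 [664.1 295.7]
 [693.9 293.7]]
-3.45547193665837 [  0.          56.6655868  100.09965355 129.9926654 ]
```

```bash
python3 -m creep '[[[-0.06,0.1,1],0.5,-1],[[0,0,1],0,-1],[[0,0,1],0,-1],[[0,0,1],0,-1],[[0,0,1],0,-1],[[0,0,0.5],0,-1],[[0,0,0.18],0,-1],[[0,0,0],0,-1]]' 40
python3 -m creep '[[[0,0,0],0,0],[[0,0,0],0,0.2],[[0,0,0],0,0.5],[[0,0,0],0,1],[[0,0,0],0,1],[[0,0,0],0,1],[[0,0,0],0,1],[[0,0,0],0,1]]' 40
python3 -m creep '[[[0,0,-0.3],0,1],[[0,0,-0.7],0,1],[[0,0,-1],0,1],[[0,0,-1],0,1],[[0,0,-1],0,1],[[0,0,-1],0,1],[[0,0,-0.6],0,1],[[0,0,0],0,1]]'
```

```text
clock: 20.25
tcp_pos: [657.8, 297.0, 8.7]
ee_rot: [-0.0, 0.03, 1.0, 0.0]
wrist_force: [0.1, 0.1, 0.1]
grip_width: 1.0
grip_force: 0.0
clock: 21.05
tcp_pos: [658.0, 296.5, 8.6]
ee_rot: [0.0, 0.03, 1.0, -0.0]
wrist_force: [-0.3, -1.0, 1.8]
grip_width: 0.486
grip_force: 40.0
clock: 21.85
tcp_pos: [659.3, 298.3, 152.0]
ee_rot: [0.002, 0.03, 1.0, 0.002]
wrist_force: [-0.1, 0.3, -1.8]
grip_width: 0.491
grip_force: 39.9
```

```bash
python3 -m creep '[[[0,0,0],-2.8,1],[[0.5,0,0],0,1],[[1,0,0],0,1],[[1,-0.5,0],0,1],[[1,-1,0],0,1],[[0.37,-1,0],0,1],[[0,-1,0],0,1],[[0,-1,0],0,1]]'
python3 -m creep '[[[0,-1,0],0,1],[[0,-1,0],0,1],[[0,-1,0],0,1],[[0,-1,0],0,1],[[0,-1,0],0,1],[[0,-1,0],0,1],[[0,-1,0],0,1],[[0,-1,0],0,1]]'
python3 -m creep '[[[0,-1,0],0,1],[[0,-1,0],0,1],[[0,-1,0],0,1],[[0,-1,0],0,1],[[0,-1,0],0,1],[[0,-1,0],0,1],[[0,-0.8,0],0,1],[[0,0,0],0,1]]'
python3 -m creep '[[[0,0,0],0,1],[[0,0,0],0,1],[[0,0,0],0,1],[[0,0,0],0,1],[[0,0,0],0,1],[[0,0,0],0,1],[[0,0,0],0,1],[[0,0,0],0,1]]'
```

```text
clock: 22.65
tcp_pos: [558.6, 184.6, 147.6]
ee_rot: [-0.001, 0.005, 1.0, -0.0]
wrist_force: [-0.2, -1.1, -1.6]
grip_width: 0.486
grip_force: 39.9
clock: 23.45
tcp_pos: [556.9, -15.3, 147.5]
ee_rot: [-0.001, 0.005, 1.0, 0.0]
wrist_force: [0.2, -0.7, -2.4]
grip_width: 0.493
grip_force: 39.9
clock: 24.25
tcp_pos: [554.4, -188.5, 147.2]
ee_rot: [-0.001, 0.008, 1.0, -0.001]
wrist_force: [-0.1, -0.7, -1.8]
grip_width: 0.488
grip_force: 39.9
clock: 25.05
tcp_pos: [555.8, -184.4, 148.4]
ee_rot: [0.0, 0.006, 1.0, 0.0]
wrist_force: [-0.8, -0.5, -2.1]
grip_width: 0.492
grip_force: 39.9
```

```bash
python3 -m creep '[[[-0.2,-0.5,0.4],0,1],[[-0.2,-0.46,0.6],0,1],[[0,0,0.8],0,1],[[0,0,0.8],0,1],[[0,0,0.7],0,1],[[0,0,0.5],0,1],[[0,0,0.2],0,1],[[0,0,0],0,1]]'
python3 -m creep '[[[0,0,0.1],0,1],[[0,0,0],0,1],[[0,0,0],0,1],[[0,0,0],0,1],[[0,0,0],0,1],[[0,0,0],0,1],[[0,0,0],0,1],[[0,0,0],0,1]]'
```

```text
clock: 25.85
tcp_pos: [565.3, -208.7, 47.7]
ee_rot: [-0.0, 0.006, 1.0, 0.0]
wrist_force: [-0.2, -0.5, -1.5]
grip_width: 0.489
grip_force: 39.9
clock: 26.65
tcp_pos: [565.6, -208.4, 45.9]
ee_rot: [0.0, 0.005, 1.0, 0.0]
wrist_force: [0.4, -0.0, -2.3]
grip_width: 0.487
grip_force: 39.9
```

```bash
python3 -m creep '[[[0,0,0.1],0,1],[[0,0,0.08],0,1],[[0,0,0.04],0,1],[[0,0,0],0,1],[[0,0,0],0,1],[[0,0,0],0,1],[[0,0,0],0,1],[[0,0,0],0,1]]'
python3 -m creep '[[[-0.04,0,0.02],0,1],[[0,0,0],0,1],[[0,0,0],0,1],[[0,0,0],0,1],[[0,0,0],0,1],[[0,0,0],0,1],[[0,0,0],0,1],[[0,0,0],0,1]]'
python3 -m creep '[[[-0.06,0,0],0,1],[[0,0,0],0,1],[[0,0,0],0,1],[[0,0,0],0,1],[[0,0,0],0,1],[[0,0,0],0,1],[[0,0,0],0,1],[[0,0,0],0,1]]'
python3 -m creep '[[[-0.06,0,0],0,1],[[0,0,0],0,1],[[0,0,0],0,1],[[0,0,0],0,1],[[0,0,0],0,1],[[0,0,0],0,1],[[0,0,0],0,1],[[0,0,0],0,1]]'
```

```text
clock: 27.45
tcp_pos: [565.5, -208.3, 40.4]
ee_rot: [-0.0, 0.005, 1.0, 0.0]
wrist_force: [-0.9, 1.4, -1.4]
grip_width: 0.492
grip_force: 39.9
clock: 28.25
tcp_pos: [566.4, -208.1, 39.9]
ee_rot: [-0.0, 0.005, 1.0, 0.0]
wrist_force: [-2.0, 3.7, -0.4]
grip_width: 0.495
grip_force: 40.0
clock: 29.05
tcp_pos: [566.6, -208.2, 39.9]
ee_rot: [-0.001, 0.005, 1.0, 0.0]
wrist_force: [-5.2, 3.4, 3.0]
grip_width: 0.488
grip_force: 40.0
clock: 29.85
tcp_pos: [566.6, -208.2, 39.8]
ee_rot: [-0.003, 0.006, 1.0, 0.0]
wrist_force: [-7.2, 3.7, 5.8]
grip_width: 0.486
grip_force: 40.0
```

```bash
python3 -m creep '[[[0,0.04,0.02],0,1],[[0.05,0,0],0,1],[[0,0,0],0,0.2],[[0,0,0],0,-0.3],[[0,0,0],0,-0.7],[[0,0,0],0,-0.7],[[0,0,0],0,-0.7],[[0,0,0],0,-0.7]]'
python3 -m creep '[[[0,0,-0.5],0,-0.7],[[0,0,-1],0,-0.7],[[0,0,-1],0,-0.7],[[0,0,-1],0,-0.7],[[0,0,-1],0,-0.7],[[0.5,0,-1],0,-0.7],[[1,0,-1],0,-0.7],[[1,0,-0.5],0,-1]]'
python3 - <<'E'
from h import *
s=read_state(); print(s["tcp_pos"],s["wrist_force"])
im=grab_frame("side"); top=grab_frame("top")
A=cv2.resize(im[150:300,230:380],None,fx=2.66,fy=2.66,interpolation=cv2.INTER_CUBIC)
B=cv2.resize(top[110:230,240:360],(400,399),interpolation=cv2.INTER_CUBIC)
cv2.imwrite("pics/s2.png",np.hstack([A[:399],B])); cv2.imwrite("pics/top2.png",top)
E
```

```text
clock: 30.65
tcp_pos: [568.6, -207.7, 39.4]
ee_rot: [0.0, 0.005, 1.0, -0.0]
wrist_force: [-0.4, -0.3, 0.7]
grip_width: 0.849
grip_force: 0.0
clock: 31.45
tcp_pos: [506.4, -206.8, 217.3]
ee_rot: [0.002, 0.005, 1.0, -0.001]
wrist_force: [0.1, -0.2, 0.1]
grip_width: 0.917
grip_force: 0.0
[ 506.37050815 -206.78602918  217.29310752] [ 0.09416695 -0.18011901  0.1016624 ]
```

View pics/s2.png

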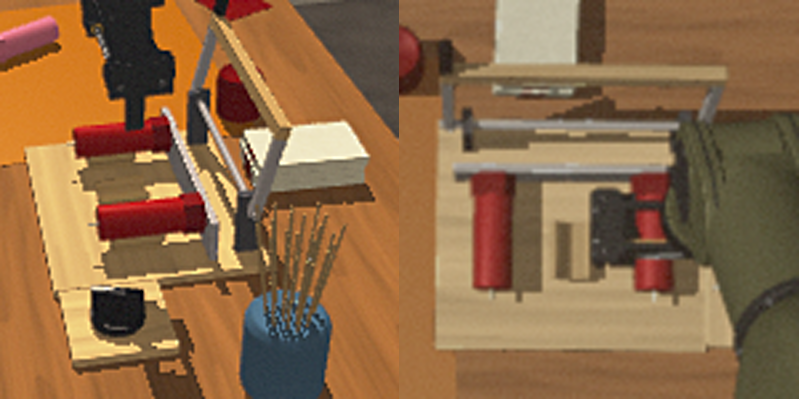

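Both candles are seated against the stop: side crop (120,137) and (150,215), top crop (492,230) and (652,230). Next I'll locate the bar grip from both views.

Run:
```python
from h import *
from scipy.optimize import least_squares
pose=(533,-118,-.01)
P=lambda th,r=155,y=140:crad([[120-r*np.cos(th),y,83+r*np.sin(th)]],pose)
for th in (1.7,1.8,1.9,2.0,2.05): print(th,P(th).round(0),"top",proj("top",P(th)).round(1),"tip",proj("top",P(th,173)).round(1),"side",proj("side",P(th)).round(1),proj("side",P(th,173)).round(1),"xbarL/R",proj("top",P(th,115,146)).round(1),proj("top",P(th,115,-146)).round(1))
a,b=cv2.imread("pics/side0.png"),cv2.imread("pics/top0.png")
cv2.imwrite("pics/g.png",np.hstack([cv2.resize(a[135:195,290:350],(396,396),interpolation=cv2.INTER_CUBIC),cv2.resize(b[110:170,230:290],(396,396),interpolation=cv2.INTER_CUBIC)]))
```

```text
1.7 [[674.  21. 237.]] top [[253.5 130.1]] tip [[253.4 127.8]] side [[309.  147.1]] [[309.9 142.5]] xbarL/R [[252.1 134.8]] [[338.  135.3]]
1.8 [[690.  20. 234.]] top [[253.6 125.8]] tip [[253.5 123. ]] side [[313.1 147.4]] [[314.5 142.8]] xbarL/R [[252.1 131.8]] [[337.8 132.2]]
1.9 [[705.  20. 230.]] top [[253.7 121.8]] tip [[253.6 118.5]] side [[317.1 148.1]] [[318.9 143.7]] xbarL/R [[252.2 128.9]] [[337.6 129.3]]
2.0 [[719.  20. 224.]] top [[253.8 118.2]] tip [[253.7 114.4]] side [[320.9 149.2]] [[323.2 144.9]] xbarL/R [[252.3 126.2]] [[337.3 126.6]]
2.05 [[726.  20. 221.]] top [[253.8 116.5]] tip [[253.7 112.5]] side [[322.7 149.9]] [[325.2 145.7]] xbarL/R [[252.3 125. ]] [[337.2 125.4]]
```

View pics/g.png

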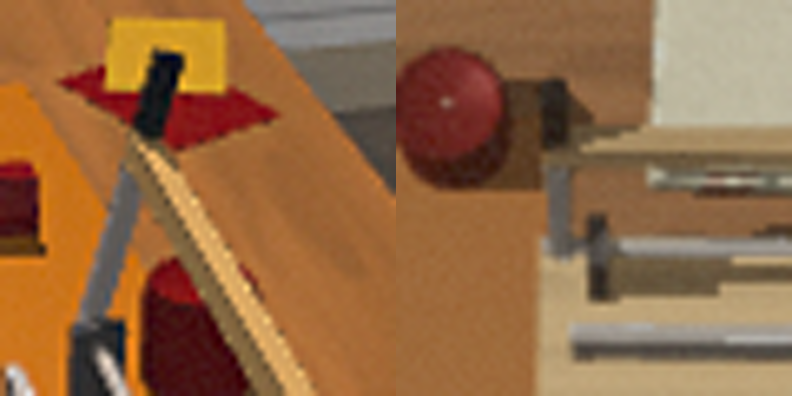

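The grip's tip is at side (316,143) and top (254,122). Both give a bar angle of about 1.82 rad, with the grip centre near (692,20,233).

```bash
python3 -m creep '[[[0,0,-1],0,-1],[[0,0.2,-1],0,-1],[[0,0.5,-1],0,-1],[[-0.4,1,-0.4],0,-1],[[-1,1,0],0,-1],[[-1,1,0],0,-1],[[-1,1,0],0,-1],[[-1,1,0],0,-1]]' 25
python3 -m creep '[[[-1,1,0],0,-1],[[-1,1,0],0,-1],[[-0.7,0.8,0],0,-1],[[-0.25,0.66,0],0,-1],[[0,0,0],0,-1],[[0,0,0],0,-1],[[0,0,0],0,-1],[[0,0,0],0,-1]]'
python3 w.py w5
```

```text
clock: 32.35
tcp_pos: [618.6, -64.2, 299.7]
ee_rot: [0.0, 0.005, 1.0, 0.0]
wrist_force: [0.1, -0.3, 0.5]
grip_width: 0.999
grip_force: 0.0
clock: 33.15
tcp_pos: [691.6, 18.2, 299.8]
ee_rot: [-0.0, 0.007, 1.0, -0.001]
wrist_force: [-0.3, 0.3, -0.4]
grip_width: 0.998
grip_force: 0.0
tcp [691.6  18.2 299.8] yawx 179.2 t 33.1 w 0.998
```

View pics/w5.png

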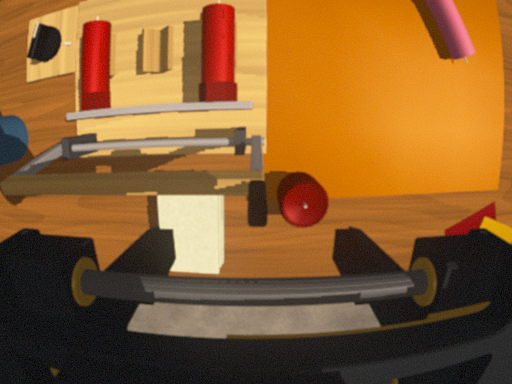

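Run:
```python
from h import *
C=cam("wrist")
for th in (1.75,1.82,1.9):
    for r in (125,155,173): print(th,r,proj("wrist",crad([[120-r*np.cos(th),140,83+r*np.sin(th)]],(533,-118,-.01)),C).round(0),end=" ")
print(); print(back("wrist",[(258,222)],248,C))
```

```text
1.75 125 [[255. 179.]] 1.75 155 [[255. 195.]] 1.75 173 [[255. 207.]] 1.82 125 [[255. 189.]] 1.82 155 [[255. 208.]] 1.82 173 [[255. 221.]] 1.9 125 [[255. 198.]] 1.9 155 [[255. 221.]] 1.9 173 [[255. 236.]] 
[[698.51171666  22.33292221]]
```

```bash
python3 -m creep '[[[0,0.12,0.5],0,-1],[[0,0,0.8],0,-1],[[0,0,0.8],0,-1],[[0,0,0.6],0,-1],[[0,0,0.3],0,-1],[[0,0,0],0,-0.5],[[0,0,0],0,0],[[0,0,0],0,0.4]]' 25
python3 -m creep '[[[0,0,0],0,0.6],[[0,0,0],0,0.8],[[0,0,0],0,1],[[0,0,0],0,1],[[0,0,0],0,1],[[0,0,0],0,1],[[0,0,0],0,1],[[0,0,0],0,1]]'
```

```text
clock: 34.0
tcp_pos: [692.7, 23.3, 225.4]
ee_rot: [0.001, 0.006, 1.0, 0.0]
wrist_force: [-0.3, -0.3, -0.3]
grip_width: 0.757
grip_force: 0.0
clock: 34.8
tcp_pos: [692.0, 20.5, 224.4]
ee_rot: [-0.0, 0.006, 1.0, -0.002]
wrist_force: [0.4, -5.7, 1.0]
grip_width: 0.153
grip_force: 25.0
```

```bash
python3 -m creep '[[[0.48,-0.08,-0.11],0,1],[[0.49,0,-0.06],0,1],[[0.5,0,-0.02],0,1],[[0.5,0,0.01],0,1],[[0.49,0,0.06],0,1],[[0.49,0,0.09],0,1],[[0.48,0,0.13],0,1],[[0.46,0,0.17],0,1]]'
```

```text
clock: 35.6
tcp_pos: [597.1, 21.9, 218.2]
ee_rot: [0.003, 0.006, 1.0, 0.0]
wrist_force: [4.4, -4.1, -3.7]
grip_width: 0.154
grip_force: 25.0
```

```bash
python3 -m creep '[[[0.45,-0.06,0.2],0,1],[[0.43,0,0.25],0,1],[[0.42,0,0.27],0,1],[[0.38,0,0.31],0,1],[[0.36,0,0.34],0,1],[[0.34,0,0.36],0,1],[[0.3,0,0.4],0,1],[[0.27,0,0.41],0,1]]'
python3 -m creep '[[[0.12,-0.02,0.22],0,1],[[0.11,0,0.22],0,1],[[0.11,0,0.22],0,1],[[0.1,0,0.23],0,1],[[0.09,0,0.23],0,1],[[0.08,0,0.24],0,1],[[0,0,0],0,1],[[0,0,0],0,1]]'
```

```text
clock: 36.4
tcp_pos: [521.5, 23.0, 154.8]
ee_rot: [0.001, 0.005, 1.0, 0.001]
wrist_force: [0.1, -1.1, 3.5]
grip_width: 0.154
grip_force: 25.0
clock: 37.2
tcp_pos: [505.4, 23.1, 119.5]
ee_rot: [-0.0, 0.005, 1.0, 0.001]
wrist_force: [-1.6, 4.9, -2.6]
grip_width: 0.155
grip_force: 25.0
```

```bash
python3 -m creep '[[[0.06,0,0.24],0,1],[[0.05,0,0.24],0,1],[[0.05,0,0.24],0,1],[[0.04,0,0.24],0,1],[[0.03,0,0.24],0,1],[[0.02,0,0.24],0,1],[[0,0,0],0,1],[[0,0,0],0,1]]'
```

```text
clock: 38.0
tcp_pos: [498.8, 23.2, 83.4]
ee_rot: [-0.001, 0.004, 1.0, 0.001]
wrist_force: [-2.5, 6.3, -3.2]
grip_width: 0.155
grip_force: 25.0
```

```bash
python3 -m creep '[[[0,0,0.12],0,1],[[0,0,0.12],0,1],[[0,0,0.08],0,1],[[0,0,0],0,1],[[0,0,0],0,1],[[0,0,0],0,1],[[0,0,0],0,1],[[0,0,0],0,1]]'
python3 -m creep '[[[0,0,0.08],0,1],[[0,0,0],0,1],[[0,0,0],0,1],[[0,0,0],0,1],[[0,0,0],0,1],[[0,0,0],0,1],[[0,0,0],0,1],[[0,0,0],0,1]]'
```

```text
clock: 38.8
tcp_pos: [498.5, 23.2, 75.6]
ee_rot: [-0.001, 0.004, 1.0, 0.001]
wrist_force: [-3.3, 6.1, -1.2]
grip_width: 0.156
grip_force: 25.0
clock: 39.6
tcp_pos: [498.4, 23.2, 73.6]
ee_rot: [-0.001, 0.004, 1.0, 0.001]
wrist_force: [-3.7, 5.9, -0.8]
grip_width: 0.155
grip_force: 25.0
```

```bash
python3 -m creep '[[[0,0,0.08],0,1],[[0,0,0],0,1],[[0,0,0],0,1],[[0,0,0],0,1],[[0,0,0],0,1],[[0,0,0],0,1],[[0,0,0],0,1],[[0,0,0],0,1]]'
python3 -m creep '[[[0,0,0.08],0,1],[[0,0,0],0,1],[[0,0,0],0,1],[[0,0,0],0,1],[[0,0,0],0,1],[[0,0,0],0,1],[[0,0,0],0,1],[[0,0,0],0,1]]'
```

```text
clock: 40.4
tcp_pos: [498.5, 23.2, 71.6]
ee_rot: [-0.001, 0.004, 1.0, 0.001]
wrist_force: [-3.2, 4.9, -0.4]
grip_width: 0.155
grip_force: 25.0
clock: 41.2
tcp_pos: [498.5, 23.2, 69.7]
ee_rot: [-0.001, 0.004, 1.0, 0.001]
wrist_force: [-3.5, 5.8, -0.2]
grip_width: 0.157
grip_force: 25.0
```

```bash
python3 -m creep '[[[0,0,0],0,0.5],[[0,0,0],0,0.45],[[0,0,0],0,0.45],[[0,0,0],0,0.45],[[0,0,-0.5],0,0.45],[[0,0,-1],0,0.45],[[0,0,-1],0,0.45],[[0,0,-0.5],0,0.45]]'
python3 -m creep '[[[0,0,-1],0,1],[[0,0,-1],0,1],[[1,0,-0.5],0,1],[[1,0,0],0,1],[[1,0,0],0,1],[[0,0,0],0,1],[[0,0,0],0,1],[[0,0,0],0,1]]'
python3 - <<'E'
from h import *
s=read_state(); print(s["tcp_pos"],s["wrist_force"])
im=grab_frame("side"); C=cam("side")
for th in (0,0.1,0.2,.3): print(th,proj("side",crad([[120-155*np.cos(th),140,83+155*np.sin(th)],[120-115*np.cos(th),-146,83+115*np.sin(th)],[120-115*np.cos(th),146,83+115*np.sin(th)]],(533,-118,-.01)),C).round(1).tolist())
A=cv2.resize(im[160:290,230:380],(750,600)[:2] if 0 else (690,598),interpolation=cv2.INTER_CUBIC); cv2.imwrite("pics/s3.png",A)
E
```

```text
clock: 42.0
tcp_pos: [500.4, 21.0, 146.9]
ee_rot: [0.001, 0.006, 1.0, 0.0]
wrist_force: [0.1, -0.6, -0.5]
grip_width: 0.277
grip_force: 0.0
clock: 42.8
tcp_pos: [425.9, 22.2, 207.8]
ee_rot: [0.001, 0.006, 1.0, 0.0]
wrist_force: [-1.4, 0.9, 1.2]
grip_width: 0.008
grip_force: 0.0
[425.88679501  22.16112776 207.80865465] [-1.37298283  0.89727893  1.19381697]
0 [[261.2, 188.8], [289.2, 235.0], [271.5, 186.9]]
0.1 [[261.4, 185.2], [289.5, 232.0], [271.7, 184.3]]
0.2 [[261.9, 181.6], [290.1, 229.0], [272.1, 181.6]]
0.3 [[262.9, 178.0], [291.1, 226.0], [272.9, 178.9]]
```

View pics/s3.png

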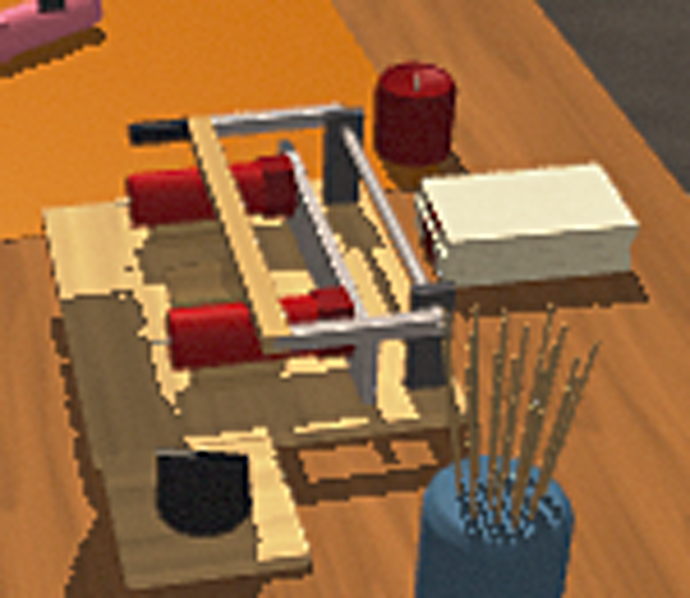

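The bar lies on the candles: grip at crop (158,132), bar end at (275,340), so the angle is about 0–0.04. I'll press it down from above to be sure.

```bash
python3 -m creep '[[[-1,0,0.5],0,1],[[-1,0,1],0,1],[[-0.9,0,1],0,1],[[0,0,1],0,1],[[0,0,0.5],0,1],[[0,0,0.2],0,1],[[0,0,0.1],0,1],[[0,0,0],0,1]]'
python3 -m creep '[[[0,0,0.08],0,1],[[0,0,0.08],0,1],[[0,0,0.08],0,1],[[0,0,0],0,1],[[0,0,0],0,1],[[0,0,0],0,1],[[0,0,0],0,1],[[0,0,0],0,1]]'
```

```text
clock: 43.65
tcp_pos: [497.5, 21.4, 100.4]
ee_rot: [0.0, 0.005, 1.0, 0.0]
wrist_force: [-0.1, -0.1, 0.2]
grip_width: 0.003
grip_force: 0.0
clock: 44.45
tcp_pos: [497.1, 21.3, 94.2]
ee_rot: [0.0, 0.005, 1.0, 0.0]
wrist_force: [0.2, 0.6, 0.3]
grip_width: 0.007
grip_force: 0.0
```

```bash
python3 -m creep '[[[0,0,0.08],0,1],[[0,0,0.08],0,1],[[0,0,0.08],0,1],[[0,0,0],0,1],[[0,0,0],0,1],[[0,0,0],0,1],[[0,0,0],0,1],[[0,0,0],0,1]]'
python3 -m creep '[[[0,0,0.08],0,1],[[0,0,0.08],0,1],[[0,0,0],0,1],[[0,0,0],0,1],[[0,0,0],0,1],[[0,0,0],0,1],[[0,0,0],0,1],[[0,0,0],0,1]]'
```

```text
clock: 45.25
tcp_pos: [497.2, 21.3, 90.9]
ee_rot: [0.001, 0.005, 1.0, -0.001]
wrist_force: [-5.3, -1.0, 32.0]
grip_width: 0.001
grip_force: 16.0
clock: 46.05
tcp_pos: [497.3, 21.3, 90.3]
ee_rot: [0.003, 0.005, 1.0, -0.001]
wrist_force: [-13.4, -1.8, 69.4]
grip_width: 0.001
grip_force: 35.4
```

```bash
python3 -m creep '[[[0,0,-1],0,1],[[0,0,-1],0,1],[[0,0,-1],0,1],[[0,-0.3,-0.5],0,1],[[0.9,-1,0],0,0],[[0,-1,0],0,-1],[[0,-1,0],0,-1],[[0,-1,0],0,-1]]' 25
python3 -m creep '[[[0,-1,0],0,-1],[[0,-1,0],0,-1],[[0,-1,0],0,-1],[[0,-1,0],0,-1],[[0,-1,0],0,-1],[[0,-1,0],0,-1],[[0,-1,0],0,-1],[[0,-1,0],0,-1]]'
python3 -m creep '[[[0,-1,0],0,-1],[[0,-0.8,0],0,-1],[[0,0,0],0,-1],[[0,0,0],0,-1],[[0,0,0],0,-1],[[0,0,0],0,-1],[[0,0,0],0,-1],[[0,0,0],0,-1]]'
cat > k.py <<'E'
from h import *
s=read_state(); C=cam("wrist",s); im=grab_frame("wrist"); print(s["tcp_pos"].round(1),s["joints"].round(2),round(s["clock"],1))
for n in ("lock_knob","knob_pointer","lock_mark"):
    for d in cut_out("wrist",n)[:2]:
        m=d["pixels"]; ys,xs=np.nonzero(m); print(n,round(d["p"],2),np.round(d["pixel"]),len(xs),back("wrist",[d["pixel"]],56,C).round(1))
        if n=="lock_knob" and len(xs)<20000:
            g=im.min(2)>110; mm=cv2.erode(cv2.morphologyEx(m.astype(np.uint8),cv2.MORPH_CLOSE,np.ones((9,9))),np.ones((3,3)))>0
            ys,xs=np.nonzero(g&mm); print("white px",len(xs))
            if len(xs)>5:
                W=back("wrist",np.c_[xs,ys].astype(float),56,C); r=cv2.fitLine(W.astype(np.float32),cv2.DIST_L2,0,.01,.01).ravel(); t=(W-r[2:])@r[:2]
                print("line dir",r[:2].round(3),"ends",(r[2:]+r[:2]*t.min()).round(1),(r[2:]+r[:2]*t.max()).round(1))
cv2.imwrite("pics/knob.png",im)
E
python3 k.py
```

```text
clock: 46.85
tcp_pos: [473.1, -86.9, 171.6]
ee_rot: [-0.0, 0.005, 1.0, -0.0]
wrist_force: [1.3, 0.4, -0.1]
grip_width: 0.344
grip_force: 0.0
clock: 47.65
tcp_pos: [470.8, -287.0, 171.4]
ee_rot: [-0.0, 0.006, 1.0, 0.0]
wrist_force: [0.8, 0.4, 0.2]
grip_width: 1.002
grip_force: 0.0
clock: 48.45
tcp_pos: [470.9, -330.4, 171.8]
ee_rot: [0.0, 0.005, 1.0, 0.0]
wrist_force: [1.2, -0.5, -0.3]
grip_width: 0.999
grip_force: 0.0
[ 470.9 -330.4  171.8] [ 0.82  0.75 -0.5   1.77  0.5   0.75  1.62] 48.5
lock_knob 0.93 [252. 183.] 3152 [[ 464.4 -331.1]]
white px 173
line dir [ 0.953 -0.303] ends [ 441.9 -320.7] [ 467.5 -328.9]
knob_pointer 0.94 [252. 184.] 3105 [[ 465.2 -331.3]]
knob_pointer 0.64 [329. 277.] 931 [[ 565.9 -251.8]]
lock_mark 0.72 [332. 178.] 33923 [[ 460.5 -257. ]]
```

```bash
python3 -m creep '[[[0,0.02,0],8.5,-1],[[0,0,0],8.5,-1],[[0,0,0.5],0,-1],[[0,0,0],0,-1],[[0,0,0],0,-1],[[0,0,0],0,-1],[[0,0,0],0,-1],[[0,0,0],0,-1]]'; python3 -c "
from cell import *; print(read_state()['joints'].round(2))"
```

```text
clock: 49.45
tcp_pos: [470.8, -330.6, 159.3]
ee_rot: [0.0, 0.153, 0.988, 0.0]
wrist_force: [0.4, -0.4, -0.2]
grip_width: 0.997
grip_force: 0.0
[ 0.77  0.75 -0.4   1.79  0.44  0.69  1.38]
```

```bash
python3 -m creep '[[[0,0,1],0,-1],[[0,0,1],0,-1],[[0,0,1],0,-1],[[0,0,1],0,-1],[[0,0,0.7],0,-1],[[0,0,0.38],0,-1],[[0,0,0],0,-0.5],[[0,0,0],0,0]]' 15
python3 -m creep '[[[0,0,0],0,0.4],[[0,0,0],0,0.6],[[0,0,0],0,0.8],[[0,0,0],0,1],[[0,0,0],0,1],[[0,0,0],0,1],[[0,0,0],0,1],[[0,0,0],0,1]]'
```

```text
clock: 50.25
tcp_pos: [471.2, -330.6, 32.7]
ee_rot: [0.0, 0.153, 0.988, -0.0]
wrist_force: [0.1, -0.3, -0.1]
grip_width: 0.843
grip_force: 0.0
clock: 51.05
tcp_pos: [470.5, -331.1, 32.2]
ee_rot: [-0.0, 0.153, 0.988, -0.0]
wrist_force: [-0.1, -1.8, 0.6]
grip_width: 0.157
grip_force: 15.0
```

```bash
python3 -m creep '[[[0,0,0],3,1],[[0,0,0],6,1],[[0,0,0],6,1],[[0,0,0],6,1],[[0,0,0],6,1],[[0,0,0],6,1],[[0,0,0],6,1],[[0,0,0],6,1]]'
python3 -m creep '[[[0,0,0],6,1],[[0,0,0],6,1],[[0,0,0],6,1],[[0,0,0],6,1],[[0,0,0],6,1],[[0,0,0],6,1],[[0,0,0],2.3,1],[[0,0,0],0,1]]'
```

```text
clock: 51.85
tcp_pos: [471.1, -330.3, 32.2]
ee_rot: [0.0, 0.521, 0.853, 0.0]
wrist_force: [0.2, -0.3, 0.3]
grip_width: 0.158
grip_force: 15.0
clock: 52.65
tcp_pos: [471.9, -330.2, 32.2]
ee_rot: [0.001, 0.771, 0.637, 0.001]
wrist_force: [2.7, 1.4, -2.9]
grip_width: 0.155
grip_force: 15.0
```

```bash
python3 -m creep '[[[0,0,0],0,0.6],[[0,0,0],0,0],[[0,0,0],0,-0.5],[[0,0,0],0,-0.5],[[0,0,-0.4],0,-0.5],[[0,0,-1],0,-0.5],[[0,0,-1],0,-1],[[0,0,-1],0,-1]]'
python3 -m creep '[[[0,0,-1],0,-1],[[0,0,-1],0,-1],[[0,0,-0.5],0,-1],[[0,0,0],0,-1],[[0,0,0],0,-1],[[0,0,0],0,-1],[[0,0,0],0,-1],[[0,0,0],0,-1]]'
python3 k.py
python3 - <<'E'
from h import *
pose=(533,-118,-.01); C=cam("wrist"); im=cv2.imread("pics/knob.png")
a=1.75; print("expected ptr",crad([[-60-30*np.cos(a),-215+30*np.sin(a),56]],pose),"mark px",proj("wrist",crad([[-60-45*np.cos(a),-215+45*np.sin(a),12]],pose),C))
side=grab_frame("side"); S=cam("side")
for y in (90,-90): print("foot/wick expected px",y,proj("side",crad([[70,y,53],[-60,y,53]],pose),S).round(1).tolist())
for d in cut_out("side","candle_1"):
    ys,xs=np.nonzero(d["pixels"]); print(round(d["p"],2),np.round(d["pixel"]),len(xs),xs.min(),xs.max(),ys.min(),ys.max())
b=[d for d in cut_out("side","press_bar")][0]; ys,xs=np.nonzero(b["pixels"]); print("bar",b["p"],xs.min(),xs.max(),ys.min(),ys.max())
E
```

```text
clock: 53.45
tcp_pos: [470.5, -330.4, 118.7]
ee_rot: [-0.0, 0.771, 0.637, -0.0]
wrist_force: [0.5, 0.2, -1.0]
grip_width: 0.814
grip_force: 0.0
clock: 54.25
tcp_pos: [470.3, -330.2, 178.8]
ee_rot: [-0.001, 0.771, 0.637, -0.0]
wrist_force: [0.1, 0.3, -0.5]
grip_width: 1.0
grip_force: 0.0
[ 470.3 -330.2  178.8] [ 0.5   0.7   0.05  1.79 -0.05  0.66  0.39] 54.2
lock_knob 0.88 [255. 182.] 3002 [[ 472.4 -323.5]]
white px 170
line dir [0.19  0.982] ends [ 472.3 -326.5] [ 477.5 -299.7]
lock_knob 0.24 [270.  89.] 35115 [[ 501.4 -241.8]]
knob_pointer 0.65 [256. 180.] 3015 [[ 473.8 -322.4]]
knob_pointer 0.28 [269.  88.] 35539 [[ 500.8 -241.1]]
lock_mark 0.77 [269.  88.] 35285 [[ 500.8 -241.4]]
expected ptr [[ 476.49534097 -302.92463058   56.        ]] mark px [[254.50297303 138.97828131]]
foot/wick expected px 90 [[291.8, 199.9], [256.9, 203.7]]
foot/wick expected px -90 [[304.5, 229.4], [265.6, 234.0]]
0.77 [236. 166.] 333 223 252 156 174
0.68 [181. 164.] 319 163 193 160 178
0.58 [275. 232.] 337 266 305 223 240
bar 0.57 276 325 183 236
```

Run:
```python
from h import *
n=grab_frame("side"); C=cam("side")
r=((n[:,:,2]>90)&(n[:,:,1]<45)&(n[:,:,0]<45)).astype(np.uint8)
k,l,st,c=cv2.connectedComponentsWithStats(r)
for i in range(1,k):
    if st[i,4]>40: print(st[i],c[i].round(1))
for y in (90,-90): print(y,proj("side",crad([[70,y,53],[-60,y,53],[70,y,75],[-60,y-22,53]],(533,-118,-.01)),C).round(1).tolist())
o=cv2.imread("pics/s3.png"); print(cv2.absdiff(o,cv2.resize(n[160:290,230:380],(690,598),interpolation=cv2.INTER_CUBIC))[100:380,120:460].max(2).mean())
```

```text
[139 126  38  32 671] [158.7 145.4]
[299 145  33  13 162] [316.  151.4]
[ 23 170  22  26 178] [ 32.4 178.5]
[312 174  16   8  74] [319.4 177.4]
[259 203  17   3  51] [267. 204.]
[  0 220  28  57 863] [  9. 255.]
[293 223  14   7  62] [299.  225.8]
[267 226  22  14 210] [276.3 232.9]
90 [[291.8, 199.9], [256.9, 203.7], [292.0, 194.8], [257.9, 207.0]]
-90 [[304.5, 229.4], [265.6, 234.0], [304.8, 224.0], [266.8, 238.2]]
40.69890756302521
```

```bash
python3 -c "
from cell import *; print(close_job())"
```

```text
the job is handed in; nothing more can be done
None
```

Job handed in; no verdict came back. By my readings both red candles sit against the stop in the left and right V-blocks (the left one was last seen clearly before the final press on the bar), the bar is level, and the knob was turned last, to about 1.75 rad. That press peaked at about 69 N on the wrist (limit 120 N).

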